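# Switch on the microscope bench at its interlocked isolator bank

### The job

Switch on the microscope bench: throw all three levers of the isolator box from off (leaning towards the robot) fully home to the far side, and leave them there. They are interlocked and go only one after another in an order that is not marked, so feel gently which lever is free; a blocked one gives a little and then stiffens: leave it and try another, and never push any lever or the box with more than 20 N. Do not disturb the beaker, the bottle and the slide box beside it.

Things in the scene. Friction and masses are not known exactly. Their poses are not given: they have to be found in the camera images.
- bank: Isolator bank: flat white box fixed to the bench, 140 (its x, front to back) x 280 (its y) x 60 mm high, yaw within 0.3 rad. Origin: centre of its underside; x away from the robot, y left, z up. Three equal levers in its top in a row along y, 85 mm apart. Interlocked inside: only one of those still off is free, and frees the next when fully home. The order differs each time and shows nowhere.
- lever_left (a joint): Left lever's angle (rad): 0 off, leaning 0.5 rad from upright to the robot's side; 1.0 home at its stop, leaning 0.5 rad to the far side; starts at 0 to 0.06. Axis along the bank's y, 50 mm above the bench, at x 0, y +85 mm in the bank's frame. Free: 1 to 5 N of push all the way. Blocked: as light for 0.12 rad (about 10 mm at the tip), then springy-stiff. It stays where it is left.
- left_tip (a point): Upper end of the left lever's handle: centre of its rounded end, 100 mm from the lever's axis (the handle ends 10 mm further). The lever is a round steel stem 10 mm thick with a round black plastic handle 20 mm thick on its upper 50 mm.
- lever_middle (a joint): Middle lever's angle (rad): 0 off, leaning 0.5 rad from upright to the robot's side; 1.0 home at its stop, leaning 0.5 rad to the far side; starts at 0 to 0.06. Axis along the bank's y, 50 mm above the bench, at x 0, y 0 in the bank's frame. Free: 1 to 5 N of push all the way. Blocked: as light for 0.12 rad (about 10 mm at the tip), then springy-stiff. It stays where it is left.
- middle_tip (a point): Upper end of the middle lever's handle: centre of its rounded end, 100 mm from the lever's axis (the handle ends 10 mm further). The lever is a round steel stem 10 mm thick with a round black plastic handle 20 mm thick on its upper 50 mm.
- lever_right (a joint): Right lever's angle (rad): 0 off, leaning 0.5 rad from upright to the robot's side; 1.0 home at its stop, leaning 0.5 rad to the far side; starts at 0 to 0.06. Axis along the bank's y, 50 mm above the bench, at x 0, y -85 mm in the bank's frame. Free: 1 to 5 N of push all the way. Blocked: as light for 0.12 rad (about 10 mm at the tip), then springy-stiff. It stays where it is left.
- right_tip (a point): Upper end of the right lever's handle: centre of its rounded end, 100 mm from the lever's axis (the handle ends 10 mm further). The lever is a round steel stem 10 mm thick with a round black plastic handle 20 mm thick on its upper 50 mm.
- beaker: Bystander: an empty glass beaker, 66 mm across, 90 mm high, standing to the left of the bank. Origin: centre of its underside.
- oil_bottle: Bystander: a small amber immersion-oil bottle, 34 mm across, 70 mm high, standing to the right of the bank. Origin: centre of its underside.
- slide_box: Bystander: a closed blue box of microscope slides, 85 x 100 x 34 mm, lying on the far side of the bank. Origin: centre of its underside.

How it is judged:
By the outcome, as a careful person would: the job done as asked, in the order asked, and still so for the second after the job is handed in, with the robot touching nothing.
It also fails if it takes over 72 s, if anything falls off the work surface, if the arm or the gripper's body presses on something with over 40 N, if the wrist force passes 120 N, or if a joint passes its speed limit or range.

### The arm

A 6-joint arm with a two-finger parallel gripper is mounted at the origin on the work surface. World frame = base frame: x ahead of the robot, y to its left, z up, the work surface at z = 0. Lengths are in mm, angles in rad, forces in N, time in s.
With the tool pointing down it reaches from about 150 to 775 mm from the base axis. Payload 6.1 kg.
Tool frame: the origin (TCP) lies between the finger pads; the fingertips stand 17 mm ahead of it and the grasp point (between the pads) lies 2 mm behind it; z points along the fingers, y is the direction in which the jaws open and shut (so a half turn about z gives the same grasp; the last joint's range is limited). The gripper opens to 85 mm and grips with 20 to 120 N. Pads are 22 mm wide; open, the fingers measure 114 mm over their backs; the gripper's body (76 mm by 85 mm) begins 54 mm behind the grasp point. The pads swing forward as they close: fully open they stand 13 mm farther back than shut.
Start: joints at [-1.103, 0.126, -0.04, 1.405, 0, 1.571], TCP at [236.726, -468.582, 248.295] pointing down, gripper open.
Joint ranges: [-2.72, 2.72], [-0.95, 1.95], [-1.27, 1.35], [-1.78, 2.02], [-1.46, 1.47], [-3.14, 3.14]. Speed limits (rad/s): [2.39, 2.39, 3.01, 3.14, 3.14, 3.14].

### API

Orientations are given as a rotation vector (axis times angle).
In Python, from cell import manip, vision gives the robot as it stands. The module is installed in compiled form; this text tells all that it offers.
- The arm moves only by the tool carry_out, never from a script. Its argument "steps" is a list of rows, each a list of 7 numbers: the closure in counts, from 0 (fully open) to 255 (shut), then the shift along the tool's x, y, z in cm, then the turn, a rotation vector about the tool's x, y, z in degrees. In form: [[gripper, dx, dy, dz, wx, wy, wz], ...]. A call has 1 to 12 rows; each row shifts and turns the commanded pose from where the row before left it, along the tool's axes as they then stand; what a row does not reach is not made up. A row lasts 1/10 s, in which the tool goes at most 50 mm and 8.59 degrees, less where a joint would pass 70% of its speed; a pose out of reach is approached as far as the arm can. A call with a gripper value outside its range is refused whole. The fingers move at their own pace and stop on an object; "newtons" is the grip in N (left out, the last holds). Time passes only in rows, so rows that do not move let the fingers close. It gives the time, the measured TCP pose, the force and the opening at its end, in the units of the state.
- manip.observe(): the state, without advancing time (a new reading comes with each control period).
- vision.camera(name): name is "side" or "top" or "wrist"; returns a dict with "image" (400x640x3 uint8, red, green, blue), "range_z" (400x640 float32, mm along the optical axis (not along the pixel's ray), 0 where there is no reading), "fx", "fy", "cx", "cy" (pixels), "cam_to_world" (4x4, takes a point from camera to world coordinates). Camera axes: x right, y down, z forward; pixel columns grow to the right and rows downward; lengths in mm; the calibration is good to about 2 mm. A picture is of the moment at which its call begins.
- manip.finish_job(): hands the job in, once; it reports no verdict.
The state is a dict: "clock": time; "joints": joint angles; "joint_velocities": joint speeds; "joint_torque": joint torques, N m; "ee_pos": TCP position; "ee_rot": TCP orientation; "wrist_force": force on the tool from outside, world axes, zero at the start; "torque": the same for the moment, N m; "finger_gap": opening from 0.0 (shut) to 1.0 (fully open).
Only numpy, scipy, OpenCV 4.12 (cv2) and the standard library are available. Lean on these libraries where they do the work, as an engineer would, in place of code of your own. Each camera call takes 0.05 s, during which the arm holds its last target.

## Working session

There is one attempt and no reset: what is moved stays moved. The work goes in short steps, Python scripts to look and compute and a tool call to move; the robot and the scene stay as the last step left them, time stands still between calls to the robot, and variables do not carry over. Pictures are saved under pics/ and viewed, and the job is handed in when it is done.

Besides the shell and the picture viewer there is one more tool, called after "Call:" in YAML: its name, and indented under it one key for each argument. carry_out: Moves the arm, as the interface text tells. Its arguments: {"type":"object","properties":{"steps":{"type":"array"},"newtons":{"type":"number"}},"required":["steps"]}

```bash
mkdir -p pics; python3 - <<'E'
from cell import manip, vision
import cv2,numpy as np
print(manip.observe())
for n in ["side","top"]:
    d=vision.camera(n); cv2.imwrite(f"pics/{n}0.png",d["image"][:,:,::-1]); np.savez(f"{n}0.npz",**d)
    print(n,d["fx"],d["fy"],d["cx"],d["cy"],d["cam_to_world"].round(3).tolist())
E
```

```text
{'clock': 0.0, 'joints': array([-1.10301300e+00,  1.26399182e-01, -4.06032241e-02,  1.40543369e+00,
       -1.90320928e-05,  1.57079745e+00]), 'joint_velocities': array([ 0.0013939 ,  0.0005277 ,  0.00167151, -0.00140031,  0.00040049,
        0.00050829]), 'joint_torque': array([ 5.59612854e-04, -4.35912323e+01,  3.52924061e+01,  1.73430098e-02,
        1.13502231e-04, -1.84533877e-05]), 'ee_pos': array([ 236.54591166, -468.25224071,  247.52059904]), 'ee_rot': array([-3.05450572e+00, -7.27740756e-01,  6.25734437e-04]), 'wrist_force': array([ 0.06879984,  0.06979152, -0.75103809]), 'torque': array([ 0.00977922, -0.05596675,  0.03810102]), 'finger_gap': 1.001166898156494}
side 409.4345136704818 409.4345136704818 317.53206050184633 202.35886447854872 [[-0.705, -0.347, 0.619, -44.355], [-0.709, 0.361, -0.606, 719.482], [-0.014, -0.866, -0.501, 675.368], [0.0, 0.0, 0.0, 1.0]]
top 438.52019506721706 438.52019506721706 326.6292618017605 197.34877500078701 [[-0.012, -0.984, 0.176, 477.842], [-0.999, 0.006, -0.034, 74.901], [0.032, -0.176, -0.984, 1000.024], [0.0, 0.0, 0.0, 1.0]]
```

View pics/top0.png

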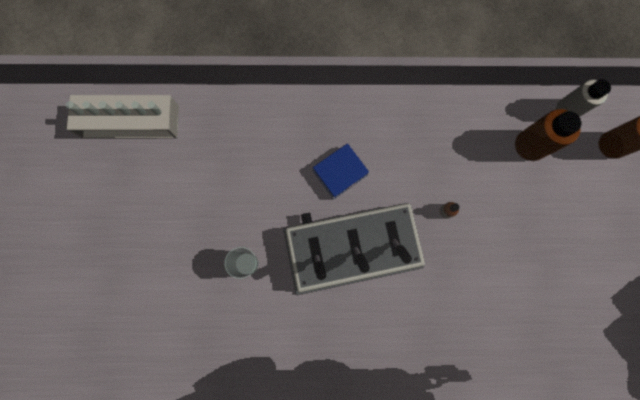

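View pics/side0.png

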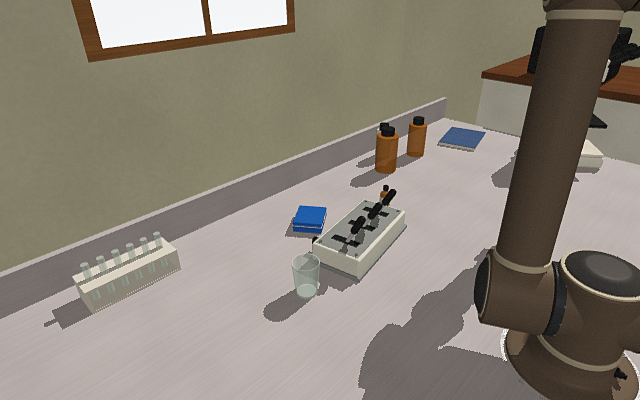

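The top view shows the box with corners at about (287,226), (410,206), (424,265) and (297,292), and the handles' lower ends at about (320,275), (363,268) and (407,258). The beaker is at (240,262), the oil bottle at (450,210) and the slide box at (341,170). Next I measure with depth.

```bash
cat > h.py <<'E'
import numpy as np,cv2
def cloud(d):
    v,u=np.mgrid[0:400,0:640]; z=d["range_z"]
    P=np.stack([(u-d["cx"])/d["fx"]*z,(v-d["cy"])/d["fy"]*z,z,np.ones_like(z)],-1)@d["cam_to_world"].T
    P=P[...,:3]; P[z==0]=np.nan; return P
E
python3 - <<'E'
from h import *
d=np.load("top0.npz"); P=cloud(d)
roi=np.zeros((400,640),bool); roi[195:300,275:435]=1
zz=P[...,2]
print("table z",np.nanmedian(zz[300:340,200:500]))
top=roi&(zz>50)&(zz<70)
n,l,s,c=cv2.connectedComponentsWithStats(top.astype(np.uint8)); k=1+np.argmax(s[1:,4]); m=l==k
xy=P[m][:,:2].astype(np.float32); print("ztop",np.median(P[m][:,2]),m.sum())
r=cv2.minAreaRect(xy); print(r,cv2.boxPoints(r))
h=roi&(zz>80)
n,l,s,c=cv2.connectedComponentsWithStats(h.astype(np.uint8))
for i in range(1,n):
    if s[i,4]>8:
        p=P[l==i]; print(s[i],p.mean(0).round(1),p[p[:,2]>np.percentile(p[:,2],85)].mean(0).round(1),p.max(0).round(0),p.min(0).round(0))
for nm,(a,b,c0,d0) in dict(beaker=(240,285,220,262),oil=(195,222,436,465),slide=(140,205,305,375)).items():
    q=P[a:b,c0:d0].reshape(-1,3); q=q[q[:,2]>20]; print(nm,q.min(0).round(0),q.max(0).round(0))
E
```

```text
table z 0.5153649797273374
ztop 61.92944094738846 7817
((538.948974609375, -16.51702880859375), (140.22988891601562, 280.18463134765625), 11.161831855773926) [[ 443.0411   107.35245]
 [ 497.2795  -167.53232]
 [ 634.8568  -140.3865 ]
 [ 580.6184   134.49826]]
[395 242  17  22 199] [ 519.9 -104.7  129.5] [ 509.1 -109.   148.3] [546. -95. 150.] [ 500. -118.   80.]
[355 251  14  22 191] [503.  -22.  130.3] [492.2 -25.7 148.5] [528. -12. 151.] [484. -33.  81.]
[314 259  12  21 185] [489.8  60.8 132.7] [479.8  58.9 150.6] [512.  71. 154.] [472.  50.  80.]
beaker [475. 190.  21.] [538. 255.  94.]
oil [ 604. -250.   20.] [ 637. -218.   74.]
slide [651. -56.  20.] [775.  76.  42.]
```

Call:
carry_out:
  steps:
    - [255,0,0,0,0,0,7.8]
    - [255,0,0,0,0,0,7.8]
    - [255,2.9,-3,0,0,0,0]
    - [255,2.9,-3,0,0,0,0]
    - [255,2.9,-3,0,0,0,0]
    - [255,2.9,-3,0,0,0,0]
    - [255,2.9,-3,0,0,0,0]
    - [255,2.9,-3,0,0,0,0]
    - [255,2.9,-3,0,0,0,0]
    - [255,2.9,-3,0,0,0,0]
    - [255,2.9,-3,0,0,0,0]
    - [255,2.9,-3,0,0,0,0]
  newtons: 40

```text
clock: 1.3
ee_pos: [463.4, -116.3, 248.1]
ee_rot: [-3.127, -0.307, 0.001]
wrist_force: [0.2, -0.7, -0.4]
finger_gap: -0.005
```

```bash
cat >> h.py <<'E'
from scipy.spatial.transform import Rotation as Ro
def st():
    from cell import manip
    s=manip.observe(); a=0.1948; ex=np.array([np.cos(a),np.sin(a),0]); ey=np.array([-np.sin(a),np.cos(a),0]); c=np.array([539,-16.5,0])
    p=s["ee_pos"]-c; f=s["wrist_force"]; R=Ro.from_rotvec(s["ee_rot"]).as_matrix()
    print("t",s["clock"],"bank xyz",(p@ex).round(1),(p@ey).round(1),p[2].round(1),"F bank",(f@ex).round(1),(f@ey).round(1),f[2].round(1),"gap",round(s["finger_gap"],3))
    print("toolx hdg",np.degrees(np.arctan2(R[1,0],R[0,0])).round(2),"z",R[:,2].round(3),"q",s["joints"].round(2))
E
python3 -c "
from h import *;st()"
```

```text
t 1.3 bank xyz -93.5 -83.3 248.1 F bank 0.1 -0.7 -0.4 gap -0.005
toolx hdg 11.21 z [-0.  0. -1.] q [-0.25  0.04 -0.14  1.4  -0.    2.7 ]
```

Call:
carry_out:
  steps:
    - [255,0,0.2,3,0,0,0]
    - [255,0,0,3,0,0,0]
    - [255,0,0,3,0,0,0]
    - [255,0,0,2,0,0,0]
    - [255,0.5,0,0,0,0,0]
    - [255,0.5,0,0,0,0,0]
    - [255,0,0,0,0,0,0]

```text
clock: 2.0
ee_pos: [474.7, -118.1, 139.6]
ee_rot: [3.126, 0.307, 0.003]
wrist_force: [0.3, -0.2, -0.6]
finger_gap: -0.001
```

```bash
python3 -c "
from h import *;st()
from cell import vision
for n in ['side','wrist']:
    cv2.imwrite(f'pics/{n}1.png',vision.camera(n)['image'][:,:,::-1])"
```

```text
t 2.0 bank xyz -82.8 -87.2 139.6 F bank 0.2 -0.3 -0.6 gap -0.001
toolx hdg 11.22 z [ 0.002 -0.    -1.   ] q [-0.24  0.08 -0.33  1.16  0.    2.7 ]
```

View pics/side1.png

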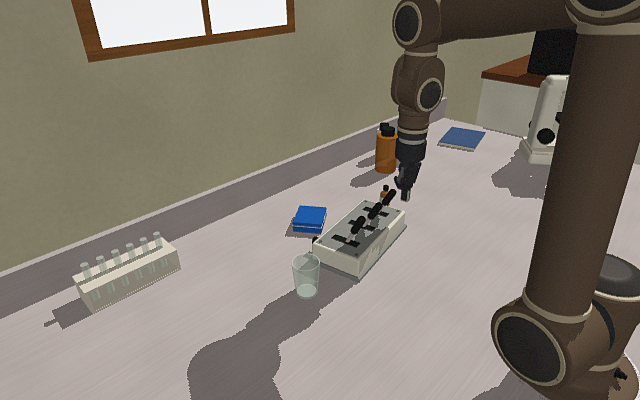

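View pics/wrist1.png

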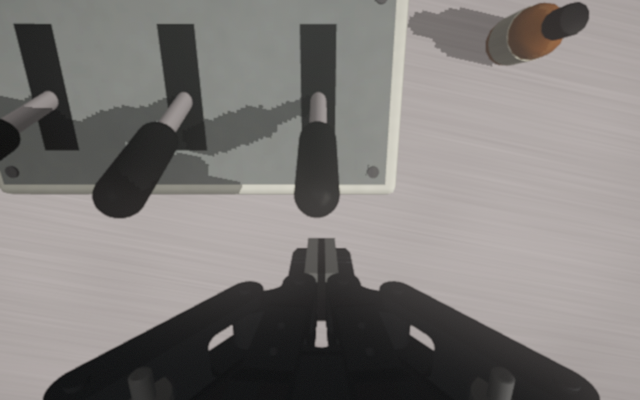

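The side view shows the closed fingers just on the robot side of the right handle. In the wrist view the handle (317,200) lines up with the finger (321,240) and clear bench lies between them. I advance gently.

Call:
carry_out:
  steps:
    - [255,0.4,0,0.1,0,0,0]
    - [255,0.3,0,0,0,0,0]
    - [255,0.3,0,0,0,0,0]
    - [255,0,0,0,0,0,0]

```text
clock: 2.5
ee_pos: [483.4, -116.0, 137.4]
ee_rot: [3.127, 0.307, 0.0]
wrist_force: [0.1, -0.5, 0.2]
finger_gap: -0.002
```

Call:
carry_out:
  steps:
    - [255,0.2,0,0,0,0,0]
    - [255,0.2,0,0,0,0,0]
    - [255,0,0,0,0,0,0]

```text
clock: 2.8
ee_pos: [487.1, -115.2, 137.3]
ee_rot: [-3.127, -0.307, -0.0]
wrist_force: [-0.6, -0.5, 0.1]
finger_gap: 0.001
```

Call:
carry_out:
  steps:
    - [255,0.2,0,0,0,0,0]
    - [255,0.2,0,0,0,0,0]
    - [255,0,0,0,0,0,0]

```text
clock: 3.1
ee_pos: [490.6, -114.4, 137.1]
ee_rot: [-3.126, -0.307, 0.001]
wrist_force: [-1.0, -0.5, -0.1]
finger_gap: 0.004
```

Call:
carry_out:
  steps:
    - [255,0.2,0,0,0,0,0]
    - [255,0.1,0,0,0,0,0]
    - [255,0,0,0,0,0,0]

```text
clock: 3.4
ee_pos: [493.8, -113.8, 137.3]
ee_rot: [-3.126, -0.307, 0.0]
wrist_force: [-1.4, -0.3, 0.0]
finger_gap: -0.002
```

Call:
carry_out:
  steps:
    - [255,0.2,0,0,0,0,0]
    - [255,0,0,0,0,0,0]

```text
clock: 3.6
ee_pos: [496.0, -113.5, 137.2]
ee_rot: [-3.127, -0.307, -0.0]
wrist_force: [-2.1, 0.2, -0.2]
finger_gap: -0.002
```

Call:
carry_out:
  steps:
    - [255,0.2,0,0,0,0,0]
    - [255,0,0,0,0,0,0]

```text
clock: 3.8
ee_pos: [497.9, -113.1, 137.2]
ee_rot: [-3.126, -0.307, -0.0]
wrist_force: [-0.8, 0.1, 0.6]
finger_gap: 0.0
```

Call:
carry_out:
  steps:
    - [255,0.2,0,0,0,0,0]
    - [255,0,0,0,0,0,0]

```text
clock: 4.0
ee_pos: [499.9, -112.7, 137.3]
ee_rot: [-3.127, -0.307, -0.0]
wrist_force: [-1.6, -0.1, 0.4]
finger_gap: 0.003
```

Call:
carry_out:
  steps:
    - [255,0.2,0,0,0,0,0]
    - [255,0,0,0,0,0,0]

```text
clock: 4.2
ee_pos: [501.8, -112.3, 137.3]
ee_rot: [-3.127, -0.307, -0.0]
wrist_force: [-1.4, 0.2, -0.1]
finger_gap: -0.002
```

Call:
carry_out:
  steps:
    - [255,0.2,0,0,0,0,0]
    - [255,0.1,0,0,0,0,0]
    - [255,0,0,0,0,0,0]

```text
clock: 4.5
ee_pos: [504.7, -111.7, 137.3]
ee_rot: [3.127, 0.307, 0.0]
wrist_force: [-1.5, 0.3, 0.9]
finger_gap: -0.003
```

Call:
carry_out:
  steps:
    - [255,0.2,0,0,0,0,0]
    - [255,0.1,0,0,0,0,0]
    - [255,0,0,0,0,0,0]

```text
clock: 4.8
ee_pos: [507.7, -111.1, 137.3]
ee_rot: [-3.127, -0.307, -0.0]
wrist_force: [-2.2, 0.2, 0.6]
finger_gap: 0.001
```

Call:
carry_out:
  steps:
    - [255,0.2,0,0,0,0,0]
    - [255,0.2,0,0,0,0,0]
    - [255,0,0,0,0,0,0]

```text
clock: 5.1
ee_pos: [511.7, -110.3, 137.3]
ee_rot: [-3.127, -0.307, -0.001]
wrist_force: [-1.5, -0.8, -0.1]
finger_gap: -0.003
```

The right lever is free: about 25 mm of travel at roughly 2 N.

Call:
carry_out:
  steps:
    - [255,0.4,0,0,0,0,0]
    - [255,0.4,0,0,0,0,0]
    - [255,0.4,0,0,0,0,0]
    - [255,0.4,0,0,0,0,0]
    - [255,0.4,0,0,0,0,0]
    - [255,0,0,0,0,0,0]

```text
clock: 5.7
ee_pos: [531.7, -106.4, 137.2]
ee_rot: [-3.126, -0.307, -0.001]
wrist_force: [-0.2, -0.7, -0.1]
finger_gap: -0.001
```

Call:
carry_out:
  steps:
    - [255,0.4,0,0,0,0,0]
    - [255,0.4,0,0,0,0,0]
    - [255,0.4,0,0,0,0,0]
    - [255,0.4,0,0,0,0,0]
    - [255,0,0,0,0,0,0]

```text
clock: 6.2
ee_pos: [547.4, -103.3, 137.2]
ee_rot: [-3.126, -0.307, -0.001]
wrist_force: [0.3, -0.3, 0.9]
finger_gap: -0.001
```

```bash
python3 -c "
from h import *;st()"
```

```text
t 6.2 bank xyz -8.6 -86.8 137.2 F bank 0.2 -0.3 0.9 gap -0.001
toolx hdg 11.22 z [ 0.  0. -1.] q [-0.19  0.21 -0.19  1.18  0.    2.76]
```

```bash
python3 -c "
from h import *
from cell import vision
for n in ['side','wrist']:
    cv2.imwrite(f'pics/{n}2.png',vision.camera(n)['image'][:,:,::-1])"
```

```text
(no output)
```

View pics/wrist2.png

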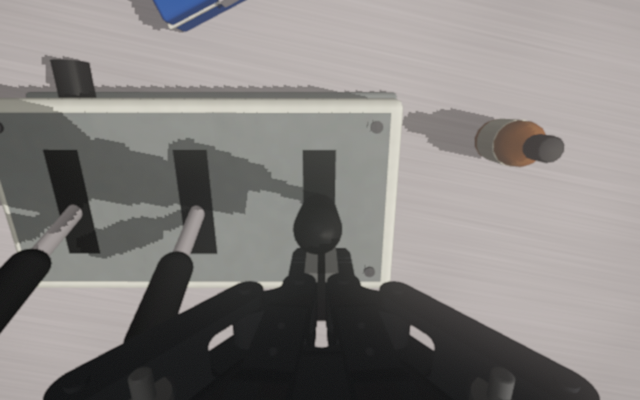

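View pics/side2.png

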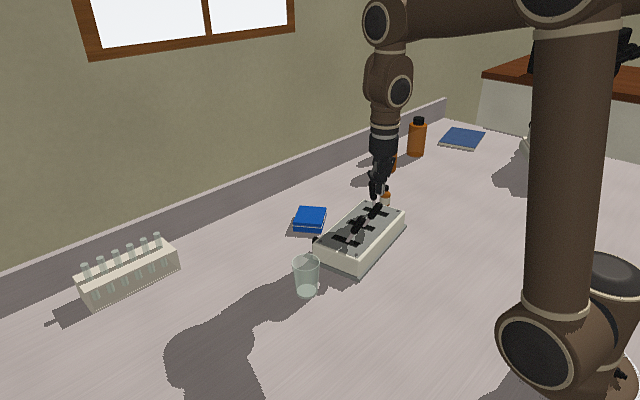

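In the wrist view the right handle (317,225) still lies ahead of the fingers and has passed upright, so I continue.

Call:
carry_out:
  steps:
    - [255,0.3,0,0,0,0,0]
    - [255,0.3,0,0,0,0,0]
    - [255,0,0,0,0,0,0]

```text
clock: 6.6
ee_pos: [552.7, -102.2, 137.0]
ee_rot: [-3.127, -0.307, 0.001]
wrist_force: [-1.1, 0.3, -0.3]
finger_gap: 0.002
```

Call:
carry_out:
  steps:
    - [255,0.3,0,0,0,0,0]
    - [255,0.2,0,0,0,0,0]
    - [255,0,0,0,0,0,0]

```text
clock: 6.9
ee_pos: [557.8, -101.2, 137.2]
ee_rot: [-3.127, -0.307, -0.0]
wrist_force: [-1.2, 0.2, -0.6]
finger_gap: -0.001
```

Call:
carry_out:
  steps:
    - [255,0.2,0,0,0,0,0]
    - [255,0.2,0,0,0,0,0]
    - [255,0,0,0,0,0,0]

```text
clock: 7.2
ee_pos: [561.7, -100.5, 137.3]
ee_rot: [-3.127, -0.307, -0.0]
wrist_force: [-1.4, -0.0, -0.2]
finger_gap: -0.0
```

Call:
carry_out:
  steps:
    - [255,0.2,0,0,0,0,0]
    - [255,0,0,0,0,0,0]

```text
clock: 7.4
ee_pos: [563.6, -100.0, 137.3]
ee_rot: [-3.127, -0.307, -0.0]
wrist_force: [-1.7, -0.2, -0.5]
finger_gap: -0.001
```

Call:
carry_out:
  steps:
    - [255,0.1,0,0,0,0,0]
    - [255,0.1,0,0,0,0,0]
    - [255,0,0,0,0,0,0]

```text
clock: 7.7
ee_pos: [565.5, -99.7, 137.3]
ee_rot: [-3.127, -0.307, -0.0]
wrist_force: [-1.3, -0.1, 0.4]
finger_gap: -0.002
```

Call:
carry_out:
  steps:
    - [255,0.1,0,0,0,0,0]
    - [255,0,0,0,0,0,0]

```text
clock: 7.9
ee_pos: [566.4, -99.5, 137.3]
ee_rot: [3.127, 0.307, 0.0]
wrist_force: [-1.2, -0.2, -0.1]
finger_gap: 0.0
```

Call:
carry_out:
  steps:
    - [255,0.1,0,0,0,0,0]
    - [255,0,0,0,0,0,0]

```text
clock: 8.1
ee_pos: [567.4, -99.3, 137.3]
ee_rot: [-3.127, -0.307, -0.0]
wrist_force: [-1.3, -0.5, -0.1]
finger_gap: 0.002
```

Call:
carry_out:
  steps:
    - [255,0.1,0,0,0,0,0]
    - [255,0,0,0,0,0,0]

```text
clock: 8.3
ee_pos: [568.4, -99.1, 137.3]
ee_rot: [-3.127, -0.307, -0.0]
wrist_force: [-2.2, -0.7, -0.8]
finger_gap: -0.001
```

Call:
carry_out:
  steps:
    - [255,0.1,0,0,0,0,0]
    - [255,0,0,0,0,0,0]

```text
clock: 8.5
ee_pos: [569.4, -98.9, 137.3]
ee_rot: [3.127, 0.307, 0.0]
wrist_force: [-1.3, -1.1, 0.1]
finger_gap: -0.003
```

Bank x is about 13.9. I keep going in 1 mm steps.

Call:
carry_out:
  steps:
    - [255,0.1,0,0,0,0,0]
    - [255,0,0,0,0,0,0]

```text
clock: 8.7
ee_pos: [570.4, -98.7, 137.3]
ee_rot: [-3.127, -0.307, -0.0]
wrist_force: [-1.6, -0.3, 0.1]
finger_gap: -0.001
```

Call:
carry_out:
  steps:
    - [255,0.1,0,0,0,0,0]
    - [255,0,0,0,0,0,0]

```text
clock: 8.9
ee_pos: [571.3, -98.5, 137.3]
ee_rot: [-3.127, -0.307, -0.0]
wrist_force: [-1.4, -0.5, 0.7]
finger_gap: -0.003
```

Call:
carry_out:
  steps:
    - [255,0.1,0,0,0,0,0]
    - [255,0,0,0,0,0,0]

```text
clock: 9.1
ee_pos: [572.3, -98.3, 137.3]
ee_rot: [-3.127, -0.307, -0.0]
wrist_force: [-1.1, -0.4, -0.5]
finger_gap: 0.0
```

```bash
python3 -c "
from h import *;st()"
```

```text
t 9.1 bank xyz 16.8 -86.7 137.3 F bank -1.1 -0.2 -0.5 gap 0.0
toolx hdg 11.2 z [ 0.  0. -1.] q [-0.17  0.25 -0.13  1.19  0.    2.78]
```

Call:
carry_out:
  steps:
    - [255,0.1,0,0,0,0,0]
    - [255,0,0,0,0,0,0]

```text
clock: 9.3
ee_pos: [573.3, -98.1, 137.3]
ee_rot: [-3.127, -0.307, -0.0]
wrist_force: [-1.7, 0.2, -1.1]
finger_gap: -0.001
```

Call:
carry_out:
  steps:
    - [255,0.1,0,0,0,0,0]
    - [255,0,0,0,0,0,0]

```text
clock: 9.5
ee_pos: [573.7, -98.1, 137.2]
ee_rot: [3.126, 0.306, -0.002]
wrist_force: [-4.9, -1.3, 1.0]
finger_gap: -0.002
```

Call:
carry_out:
  steps:
    - [255,0.1,0,0,0,0,0]
    - [255,0,0,0,0,0,0]

```text
clock: 9.7
ee_pos: [573.9, -98.0, 137.1]
ee_rot: [3.126, 0.306, -0.004]
wrist_force: [-7.8, -1.0, 1.7]
finger_gap: -0.004
```

Call:
carry_out:
  steps:
    - [255,0.1,0,0,0,0,0]
    - [255,0,0,0,0,0,0]

```text
clock: 9.9
ee_pos: [574.0, -97.9, 137.0]
ee_rot: [3.126, 0.306, -0.007]
wrist_force: [-9.5, -1.8, 2.6]
finger_gap: -0.003
```

```bash
python3 -c "
from h import *;st()
from cell import vision
for n in ['side','top']:
    i=vision.camera(n)['image'][:,:,::-1]; i=i[150:300,270:450] if n=='side' else i[180:310,270:450]
    cv2.imwrite(f'pics/{n}3.png',cv2.resize(i,None,fx=4,fy=4,interpolation=cv2.INTER_CUBIC))"
```

```text
t 9.9 bank xyz 18.6 -86.7 137.0 F bank -9.7 0.1 2.6 gap -0.003
toolx hdg 11.18 z [-0.004 -0.001 -1.   ] q [-0.17  0.26 -0.12  1.19 -0.    2.78]
```

View pics/side3.png

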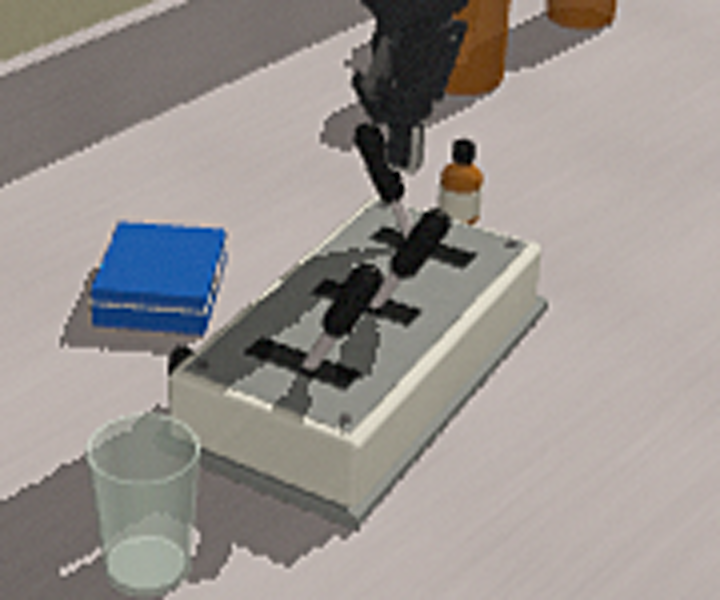

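View pics/top3.png

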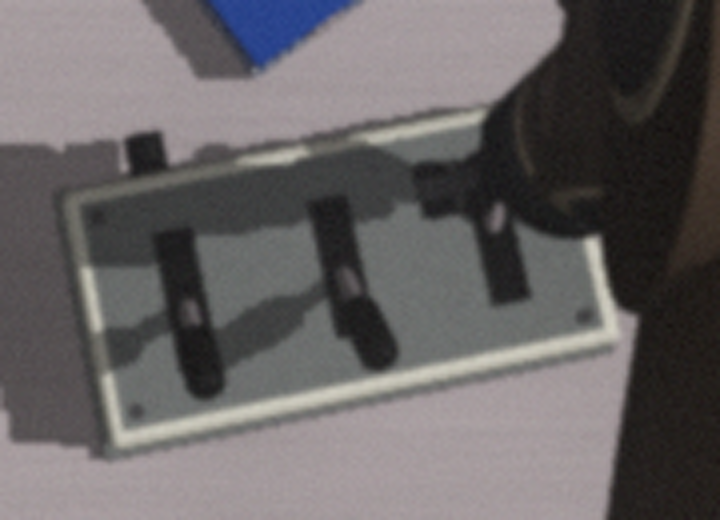

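The right lever hit its stop at about 9.7 N, and the side view shows it leaning to the far side at (380,165). I back off along the same way and move over to the middle lever.

Call:
carry_out:
  steps:
    - [255,-1,0,0,0,0,0]
    - [255,-3,0,0,0,0,0]
    - [255,-3.5,0,0,0,0,0]
    - [255,-3,0,0,0,0,0]
    - [255,-0.5,-2.5,0,0,0,0]
    - [255,0,-3,0,0,0,0]
    - [255,0,-2.5,0,0,0,0]
    - [255,0,-0.5,0,0,0,0]
    - [255,0,0,0,0,0,0]

```text
clock: 10.9
ee_pos: [452.1, -35.1, 137.7]
ee_rot: [3.126, 0.309, 0.003]
wrist_force: [-0.2, -0.0, 0.0]
finger_gap: 0.002
```

```bash
python3 -c "
from h import *;st()
from cell import vision
for n in ['wrist']:
    cv2.imwrite(f'pics/{n}4.png',vision.camera(n)['image'][:,:,::-1])"
```

```text
t 10.9 bank xyz -88.8 -1.4 137.7 F bank -0.2 0.0 0.0 gap 0.002
toolx hdg 11.3 z [ 0.002 -0.    -1.   ] q [-0.08  0.01 -0.4   1.15  0.    2.87]
```

View pics/wrist4.png

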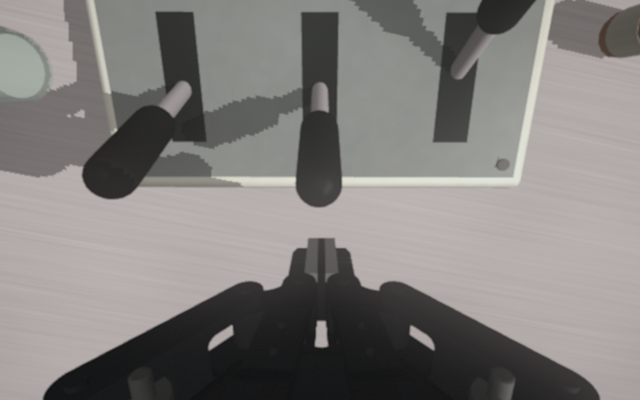

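The middle handle (319,190) is in line with the fingers. The right lever leans away at (500,15).

Call:
carry_out:
  steps:
    - [255,0.5,0,0,0,0,0]
    - [255,0.5,0,0,0,0,0]
    - [255,0.5,0,0,0,0,0]
    - [255,0.3,0,0,0,0,0]
    - [255,0,0,0,0,0,0]

```text
clock: 11.45
ee_pos: [469.9, -32.2, 137.1]
ee_rot: [-3.127, -0.306, 0.0]
wrist_force: [-0.1, -0.2, -0.8]
finger_gap: -0.003
```

Call:
carry_out:
  steps:
    - [255,0.2,0,0,0,0,0]
    - [255,0.2,0,0,0,0,0]
    - [255,0,0,0,0,0,0]

```text
clock: 11.75
ee_pos: [473.1, -31.3, 137.2]
ee_rot: [-3.127, -0.307, 0.001]
wrist_force: [-0.9, -0.5, -0.9]
finger_gap: 0.003
```

Call:
carry_out:
  steps:
    - [255,0.2,0,0,0,0,0]
    - [255,0,0,0,0,0,0]

```text
clock: 11.95
ee_pos: [475.1, -30.8, 137.2]
ee_rot: [-3.126, -0.307, 0.001]
wrist_force: [-1.9, 0.0, -0.8]
finger_gap: 0.002
```

Call:
carry_out:
  steps:
    - [255,0.2,0,0,0,0,0]
    - [255,0,0,0,0,0,0]

```text
clock: 12.15
ee_pos: [477.4, -30.4, 137.3]
ee_rot: [-3.126, -0.307, -0.0]
wrist_force: [-2.2, -0.4, 0.9]
finger_gap: 0.002
```

Call:
carry_out:
  steps:
    - [255,0.1,0,0,0,0,0]
    - [255,0,0,0,0,0,0]

```text
clock: 12.35
ee_pos: [478.3, -30.3, 137.3]
ee_rot: [-3.127, -0.307, -0.0]
wrist_force: [-2.2, -0.1, 1.1]
finger_gap: -0.001
```

Call:
carry_out:
  steps:
    - [255,0.1,0,0,0,0,0]
    - [255,0,0,0,0,0,0]

```text
clock: 12.55
ee_pos: [479.3, -30.1, 137.3]
ee_rot: [3.127, 0.307, 0.0]
wrist_force: [-2.0, -0.9, 1.6]
finger_gap: 0.004
```

Call:
carry_out:
  steps:
    - [255,0.1,0,0,0,0,0]
    - [255,0,0,0,0,0,0]

```text
clock: 12.75
ee_pos: [480.3, -29.9, 137.3]
ee_rot: [-3.127, -0.307, -0.0]
wrist_force: [-2.4, 0.2, 1.6]
finger_gap: -0.002
```

Call:
carry_out:
  steps:
    - [255,0.1,0,0,0,0,0]
    - [255,0,0,0,0,0,0]

```text
clock: 12.95
ee_pos: [481.3, -29.7, 137.3]
ee_rot: [-3.127, -0.307, -0.0]
wrist_force: [-2.0, 0.5, 1.0]
finger_gap: 0.0
```

Call:
carry_out:
  steps:
    - [255,0.1,0,0,0,0,0]
    - [255,0,0,0,0,0,0]

```text
clock: 13.15
ee_pos: [482.3, -29.5, 137.3]
ee_rot: [3.127, 0.307, 0.0]
wrist_force: [-2.2, -0.0, 0.9]
finger_gap: 0.001
```

Call:
carry_out:
  steps:
    - [255,0.1,0,0,0,0,0]
    - [255,0,0,0,0,0,0]

```text
clock: 13.35
ee_pos: [483.3, -29.3, 137.3]
ee_rot: [-3.127, -0.307, -0.0]
wrist_force: [-1.5, -0.2, 0.9]
finger_gap: 0.002
```

Call:
carry_out:
  steps:
    - [255,0.1,0,0,0,0,0]
    - [255,0,0,0,0,0,0]

```text
clock: 13.55
ee_pos: [484.2, -29.1, 137.3]
ee_rot: [-3.127, -0.307, -0.0]
wrist_force: [-1.3, 0.3, 1.6]
finger_gap: 0.0
```

Call:
carry_out:
  steps:
    - [255,0.2,0,0,0,0,0]
    - [255,0,0,0,0,0,0]

```text
clock: 13.75
ee_pos: [486.3, -28.7, 137.3]
ee_rot: [-3.127, -0.307, -0.0]
wrist_force: [-2.1, -0.8, 0.2]
finger_gap: -0.001
```

Call:
carry_out:
  steps:
    - [255,0.2,0,0,0,0,0]
    - [255,0,0,0,0,0,0]

```text
clock: 13.95
ee_pos: [488.3, -28.3, 137.3]
ee_rot: [-3.127, -0.307, -0.0]
wrist_force: [-1.2, 0.5, 0.5]
finger_gap: -0.001
```

Call:
carry_out:
  steps:
    - [255,0.2,0,0,0,0,0]
    - [255,0,0,0,0,0,0]

```text
clock: 14.15
ee_pos: [490.2, -27.9, 137.3]
ee_rot: [-3.127, -0.307, -0.0]
wrist_force: [-0.8, 0.4, 1.0]
finger_gap: -0.001
```

Call:
carry_out:
  steps:
    - [255,0.2,0,0,0,0,0]
    - [255,0,0,0,0,0,0]

```text
clock: 14.35
ee_pos: [492.2, -27.6, 137.3]
ee_rot: [-3.127, -0.307, -0.0]
wrist_force: [-1.1, -1.2, 0.4]
finger_gap: 0.001
```

Call:
carry_out:
  steps:
    - [255,0.2,0,0,0,0,0]
    - [255,0,0,0,0,0,0]

```text
clock: 14.55
ee_pos: [494.1, -27.2, 137.3]
ee_rot: [-3.127, -0.307, -0.0]
wrist_force: [-0.8, 1.3, 1.7]
finger_gap: 0.002
```

The middle lever is free as well (21 mm of travel at about 2 N). I carry on.

Call:
carry_out:
  steps:
    - [255,0.3,0,0,0,0,0]
    - [255,0.3,0,0,0,0,0]
    - [255,0.3,0,0,0,0,0]
    - [255,0.3,0,0,0,0,0]
    - [255,0.3,0,0,0,0,0]
    - [255,0,0,0,0,0,0]

```text
clock: 15.15
ee_pos: [509.2, -24.2, 137.2]
ee_rot: [-3.127, -0.307, -0.001]
wrist_force: [0.3, -0.0, 0.7]
finger_gap: 0.001
```

Call:
carry_out:
  steps:
    - [255,0.3,0,0,0,0,0]
    - [255,0.3,0,0,0,0,0]
    - [255,0.3,0,0,0,0,0]
    - [255,0.3,0,0,0,0,0]
    - [255,0.3,0,0,0,0,0]
    - [255,0,0,0,0,0,0]

```text
clock: 15.75
ee_pos: [523.8, -21.3, 137.3]
ee_rot: [-3.126, -0.307, -0.0]
wrist_force: [-1.0, -0.1, 0.2]
finger_gap: -0.001
```

Call:
carry_out:
  steps:
    - [255,0.3,0,0,0,0,0]
    - [255,0.3,0,0,0,0,0]
    - [255,0.3,0,0,0,0,0]
    - [255,0.3,0,0,0,0,0]
    - [255,0.3,0,0,0,0,0]
    - [255,0,0,0,0,0,0]

```text
clock: 16.35
ee_pos: [538.4, -18.4, 137.0]
ee_rot: [-3.127, -0.307, 0.0]
wrist_force: [-0.0, -0.7, 0.6]
finger_gap: 0.001
```

Call:
carry_out:
  steps:
    - [255,0.3,0,0,0,0,0]
    - [255,0.3,0,0,0,0,0]
    - [255,0.2,0,0,0,0,0]
    - [255,0.2,0,0,0,0,0]
    - [255,0,0,0,0,0,0]

```text
clock: 16.85
ee_pos: [548.3, -16.4, 137.4]
ee_rot: [-3.126, -0.307, -0.001]
wrist_force: [-1.0, -0.3, -0.7]
finger_gap: 0.001
```

Call:
carry_out:
  steps:
    - [255,0.2,0,0,0,0,0]
    - [255,0.2,0,0,0,0,0]
    - [255,0,0,0,0,0,0]

```text
clock: 17.15
ee_pos: [552.1, -15.7, 137.3]
ee_rot: [-3.127, -0.307, -0.0]
wrist_force: [-0.3, -0.0, -0.3]
finger_gap: -0.004
```

```bash
python3 -c "
from h import *;st()"
```

```text
t 17.15 bank xyz 13.0 -1.7 137.3 F bank -0.3 0.0 -0.3 gap -0.004
toolx hdg 11.21 z [ 0.  0. -1.] q [-0.03  0.2  -0.2   1.17  0.    2.92]
```

Call:
carry_out:
  steps:
    - [255,0.2,0,0,0,0,0]
    - [255,0,0,0,0,0,0]

```text
clock: 17.35
ee_pos: [554.0, -15.3, 137.3]
ee_rot: [3.127, 0.307, 0.0]
wrist_force: [-1.1, -0.2, 0.3]
finger_gap: 0.002
```

Call:
carry_out:
  steps:
    - [255,0.2,0,0,0,0,0]
    - [255,0,0,0,0,0,0]

```text
clock: 17.55
ee_pos: [555.9, -14.9, 137.3]
ee_rot: [-3.127, -0.307, -0.0]
wrist_force: [-1.7, -0.4, -0.9]
finger_gap: -0.003
```

Call:
carry_out:
  steps:
    - [255,0.1,0,0,0,0,0]
    - [255,0,0,0,0,0,0]

```text
clock: 17.75
ee_pos: [556.8, -14.8, 137.3]
ee_rot: [-3.127, -0.307, -0.0]
wrist_force: [-1.2, -0.4, -0.1]
finger_gap: 0.002
```

Call:
carry_out:
  steps:
    - [255,0.1,0,0,0,0,0]
    - [255,0,0,0,0,0,0]

```text
clock: 17.95
ee_pos: [557.2, -14.7, 137.2]
ee_rot: [3.126, 0.307, -0.002]
wrist_force: [-3.0, -0.3, 0.8]
finger_gap: -0.0
```

Call:
carry_out:
  steps:
    - [255,0.1,0,0,0,0,0]
    - [255,0,0,0,0,0,0]

```text
clock: 18.15
ee_pos: [557.4, -14.6, 137.0]
ee_rot: [3.126, 0.306, -0.004]
wrist_force: [-6.9, -1.0, 1.8]
finger_gap: 0.0
```

Call:
carry_out:
  steps:
    - [255,0.1,0,0,0,0,0]
    - [255,0,0,0,0,0,0]
    - [255,0,0,0,0,0,0]

```text
clock: 18.45
ee_pos: [557.6, -14.6, 137.0]
ee_rot: [3.126, 0.306, -0.006]
wrist_force: [-9.3, -1.7, 3.2]
finger_gap: -0.001
```

Call:
carry_out:
  steps:
    - [255,-1,0,0,0,0,0]
    - [255,-3,0,0,0,0,0]
    - [255,-3.5,0,0,0,0,0]
    - [255,-3,0,0,0,0,0]
    - [255,-0.5,-2.5,0,0,0,0]
    - [255,0,-3,0,0,0,0]
    - [255,0,-2.5,0,0,0,0]
    - [255,0,-0.5,0,0,0,0]
    - [255,0,0,0,0,0,0]

```text
clock: 19.35
ee_pos: [435.5, 48.3, 137.7]
ee_rot: [3.126, 0.31, 0.003]
wrist_force: [0.0, 0.1, 0.4]
finger_gap: -0.001
```

```bash
python3 -c "
from h import *;st()
from cell import vision
for n in ['wrist']:
    cv2.imwrite(f'pics/{n}5.png',vision.camera(n)['image'][:,:,::-1])"
```

```text
t 19.35 bank xyz -89.0 83.6 137.7 F bank 0.0 0.1 0.4 gap -0.001
toolx hdg 11.31 z [ 0.002  0.    -1.   ] q [ 0.11 -0.01 -0.43  1.15 -0.    3.05]
```

View pics/wrist5.png

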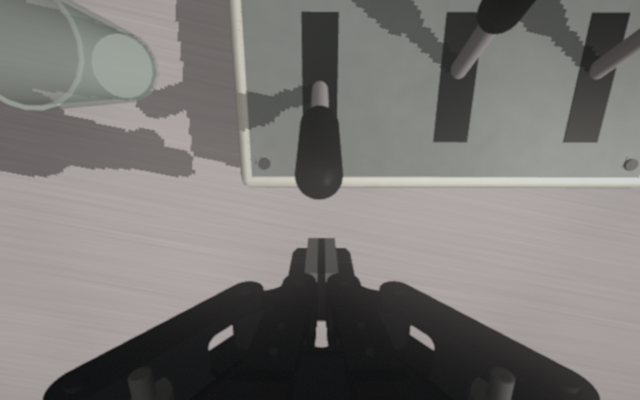

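The left handle (319,175) is in line, and the middle and right levers lean away. Joint 6 is at 3.05 and should reach about 3.07, which is inside its range. Now the left lever.

Call:
carry_out:
  steps:
    - [255,0.5,0,0,0,0,0]
    - [255,0.5,0,0,0,0,0]
    - [255,0.5,0,0,0,0,0]
    - [255,0.3,0,0,0,0,0]
    - [255,0,0,0,0,0,0]

```text
clock: 19.9
ee_pos: [453.4, 51.2, 137.1]
ee_rot: [3.127, 0.306, -0.0]
wrist_force: [-0.6, -0.3, 0.5]
finger_gap: -0.002
```

Call:
carry_out:
  steps:
    - [255,0.2,0,0,0,0,0]
    - [255,0.2,0,0,0,0,0]
    - [255,0.2,0,0,0,0,0]
    - [255,0,0,0,0,0,0]

```text
clock: 20.3
ee_pos: [458.9, 52.6, 137.3]
ee_rot: [-3.127, -0.307, -0.0]
wrist_force: [-0.1, 0.3, 0.2]
finger_gap: 0.002
```

Call:
carry_out:
  steps:
    - [255,0.2,0,0,0,0,0]
    - [255,0.2,0,0,0,0,0]
    - [255,0,0,0,0,0,0]

```text
clock: 20.6
ee_pos: [462.5, 53.3, 137.2]
ee_rot: [-3.126, -0.307, 0.001]
wrist_force: [-1.7, 0.1, 0.8]
finger_gap: -0.003
```

Call:
carry_out:
  steps:
    - [255,0.2,0,0,0,0,0]
    - [255,0,0,0,0,0,0]

```text
clock: 20.8
ee_pos: [464.7, 53.7, 137.2]
ee_rot: [-3.127, -0.307, 0.0]
wrist_force: [-2.0, 0.2, 0.9]
finger_gap: -0.001
```

Call:
carry_out:
  steps:
    - [255,0.2,0,0,0,0,0]
    - [255,0,0,0,0,0,0]

```text
clock: 21.0
ee_pos: [466.8, 54.1, 137.3]
ee_rot: [-3.127, -0.307, -0.0]
wrist_force: [-1.1, -0.1, 0.4]
finger_gap: -0.001
```

Call:
carry_out:
  steps:
    - [255,0.2,0,0,0,0,0]
    - [255,0,0,0,0,0,0]

```text
clock: 21.2
ee_pos: [468.8, 54.5, 137.3]
ee_rot: [-3.127, -0.307, -0.0]
wrist_force: [-2.0, -0.0, 0.2]
finger_gap: -0.0
```

Call:
carry_out:
  steps:
    - [255,0.2,0,0,0,0,0]
    - [255,0,0,0,0,0,0]

```text
clock: 21.4
ee_pos: [470.8, 54.8, 137.3]
ee_rot: [-3.127, -0.307, -0.0]
wrist_force: [-0.9, -0.2, 0.8]
finger_gap: -0.002
```

Call:
carry_out:
  steps:
    - [255,0.2,0,0,0,0,0]
    - [255,0,0,0,0,0,0]

```text
clock: 21.6
ee_pos: [472.8, 55.2, 137.3]
ee_rot: [3.127, 0.307, 0.0]
wrist_force: [-1.5, 0.0, 0.3]
finger_gap: 0.002
```

Call:
carry_out:
  steps:
    - [255,0.2,0,0,0,0,0]
    - [255,0.1,0,0,0,0,0]
    - [255,0,0,0,0,0,0]

```text
clock: 21.9
ee_pos: [475.7, 55.8, 137.3]
ee_rot: [3.127, 0.307, 0.0]
wrist_force: [-0.5, 0.4, 0.6]
finger_gap: -0.002
```

Call:
carry_out:
  steps:
    - [255,0.2,0,0,0,0,0]
    - [255,0.1,0,0,0,0,0]
    - [255,0,0,0,0,0,0]

```text
clock: 22.2
ee_pos: [478.6, 56.4, 137.3]
ee_rot: [-3.127, -0.307, -0.0]
wrist_force: [-1.9, -0.2, 0.3]
finger_gap: 0.0
```

Call:
carry_out:
  steps:
    - [255,0.3,0,0,0,0,0]
    - [255,0.3,0,0,0,0,0]
    - [255,0.3,0,0,0,0,0]
    - [255,0.3,0,0,0,0,0]
    - [255,0.3,0,0,0,0,0]
    - [255,0,0,0,0,0,0]

```text
clock: 22.8
ee_pos: [493.7, 59.4, 137.2]
ee_rot: [-3.127, -0.307, -0.001]
wrist_force: [-0.5, 0.2, 0.2]
finger_gap: 0.001
```

Call:
carry_out:
  steps:
    - [255,0.3,0,0,0,0,0]
    - [255,0.3,0,0,0,0,0]
    - [255,0.3,0,0,0,0,0]
    - [255,0.3,0,0,0,0,0]
    - [255,0.3,0,0,0,0,0]
    - [255,0,0,0,0,0,0]

```text
clock: 23.4
ee_pos: [508.3, 62.3, 137.2]
ee_rot: [-3.127, -0.307, -0.0]
wrist_force: [-0.4, -1.0, 0.6]
finger_gap: -0.003
```

Call:
carry_out:
  steps:
    - [255,0.3,0,0,0,0,0]
    - [255,0.3,0,0,0,0,0]
    - [255,0.3,0,0,0,0,0]
    - [255,0.3,0,0,0,0,0]
    - [255,0.3,0,0,0,0,0]
    - [255,0,0,0,0,0,0]

```text
clock: 24.0
ee_pos: [522.9, 65.2, 137.0]
ee_rot: [3.127, 0.307, -0.0]
wrist_force: [-1.1, -0.4, -0.9]
finger_gap: 0.001
```

Call:
carry_out:
  steps:
    - [255,0.3,0,0,0,0,0]
    - [255,0.3,0,0,0,0,0]
    - [255,0.2,0,0,0,0,0]
    - [255,0,0,0,0,0,0]

```text
clock: 24.4
ee_pos: [530.8, 66.7, 137.3]
ee_rot: [-3.127, -0.307, -0.001]
wrist_force: [-0.3, 0.9, -0.8]
finger_gap: 0.001
```

```bash
python3 -c "
from h import *;st()"
```

```text
t 24.4 bank xyz 8.0 83.2 137.3 F bank -0.1 1.0 -0.8 gap 0.001
toolx hdg 11.2 z [ 0.  0. -1.] q [ 0.13  0.17 -0.24  1.17  0.    3.07]
```

Call:
carry_out:
  steps:
    - [255,0.2,0,0,0,0,0]
    - [255,0.2,0,0,0,0,0]
    - [255,0.2,0,0,0,0,0]
    - [255,0,0,0,0,0,0]

```text
clock: 24.8
ee_pos: [536.6, 67.9, 137.3]
ee_rot: [-3.127, -0.307, -0.0]
wrist_force: [0.4, 0.2, 0.1]
finger_gap: -0.0
```

Call:
carry_out:
  steps:
    - [255,0.2,0,0,0,0,0]
    - [255,0.1,0,0,0,0,0]
    - [255,0,0,0,0,0,0]

```text
clock: 25.1
ee_pos: [539.4, 68.4, 137.3]
ee_rot: [-3.127, -0.307, -0.0]
wrist_force: [-2.1, -1.0, -1.2]
finger_gap: 0.003
```

Call:
carry_out:
  steps:
    - [255,0.1,0,0,0,0,0]
    - [255,0,0,0,0,0,0]

```text
clock: 25.3
ee_pos: [540.2, 68.6, 137.3]
ee_rot: [-3.127, -0.307, -0.0]
wrist_force: [-1.7, -0.8, 0.2]
finger_gap: -0.002
```

Call:
carry_out:
  steps:
    - [255,0.1,0,0,0,0,0]
    - [255,0,0,0,0,0,0]

```text
clock: 25.5
ee_pos: [540.7, 68.7, 137.2]
ee_rot: [3.127, 0.307, -0.002]
wrist_force: [-4.1, -1.3, 0.9]
finger_gap: 0.001
```

Call:
carry_out:
  steps:
    - [255,0.1,0,0,0,0,0]
    - [255,0,0,0,0,0,0]

```text
clock: 25.7
ee_pos: [540.9, 68.7, 137.1]
ee_rot: [3.126, 0.306, -0.004]
wrist_force: [-6.2, -1.6, 1.6]
finger_gap: 0.003
```

Call:
carry_out:
  steps:
    - [255,0.1,0,0,0,0,0]
    - [255,0,0,0,0,0,0]
    - [255,0,0,0,0,0,0]

```text
clock: 26.0
ee_pos: [541.1, 68.8, 137.0]
ee_rot: [3.126, 0.306, -0.006]
wrist_force: [-8.8, -2.0, 3.1]
finger_gap: -0.0
```

Call:
carry_out:
  steps:
    - [255,-1,0,0,0,0,0]
    - [255,-3,0,0,0,0,0]
    - [255,-3.5,0,0,0,0,0]
    - [255,-3.5,0,0,0,0,0]
    - [255,-3.5,0,-1,0,0,0]
    - [255,-3.5,0,-3,0,0,0]
    - [255,-3.5,0,-3,0,0,0]
    - [255,-3.5,0,-3,0,0,0]
    - [255,0,0,0,0,0,0]

```text
clock: 26.9
ee_pos: [296.7, 20.3, 241.5]
ee_rot: [3.126, 0.306, 0.013]
wrist_force: [0.3, 0.0, 0.5]
finger_gap: 0.004
```

```bash
python3 - <<'E'
from h import *
from cell import vision
st()
for n in ['side','top']:
    d=vision.camera(n); i=d['image'][:,:,::-1]; i=i[150:300,270:450] if n=='side' else i[130:310,210:470]
    cv2.imwrite(f'pics/{n}6.png',cv2.resize(i,None,fx=3,fy=3,interpolation=cv2.INTER_CUBIC))
P=cloud(d)  # top
a=0.1948; ex=np.array([np.cos(a),np.sin(a)]); ey=np.array([-np.sin(a),np.cos(a)])
q=P.reshape(-1,3); b=np.stack([(q[:,:2]-[539,-16.5])@ex,(q[:,:2]-[539,-16.5])@ey,q[:,2]],1)
for y in (85,0,-85):
    m=(abs(b[:,1]-y)<25)&(abs(b[:,0])<75)&(b[:,2]>85)&(b[:,2]<175); p=b[m]
    print(y,m.sum(),"mean",p.mean(0).round(1),"max x",p[:,0].max().round(1),"topz",p[:,2].max().round(1))
roi=P[195:300,275:435].reshape(-1,3); roi=roi[(roi[:,2]>55)&(roi[:,2]<66)]
print(cv2.minAreaRect(roi[:,:2].astype(np.float32)))
for nm,(a,b_,c0,d0) in dict(beaker=(240,285,220,262),oil=(195,222,436,465),slide=(140,205,305,375)).items():
    q=P[a:b_,c0:d0].reshape(-1,3); q=q[q[:,2]>20]; print(nm,q.min(0).round(0),q.max(0).round(0))
E
```

```text
t 26.9 bank xyz -230.6 83.0 241.5 F bank 0.3 -0.0 0.5 gap 0.004
toolx hdg 11.18 z [ 0.008  0.001 -1.   ] q [ 0.07 -0.31 -0.45  1.43  0.    3.01]
85 203 mean [ 36.1  85.2 129.6] max x 56.5 topz 150.8
0 208 mean [ 35.4   1.2 128.4] max x 57.2 topz 151.1
-85 205 mean [ 36.1 -82.7 129.2] max x 56.8 topz 150.6
((538.7892456054688, -16.30389404296875), (139.7288818359375, 279.5788269042969), 11.178719520568848)
beaker [475. 190.  21.] [538. 255.  95.]
oil [ 604. -251.   20.] [ 637. -217.   74.]
slide [650. -57.  20.] [775.  76.  41.]
```

View pics/side6.png

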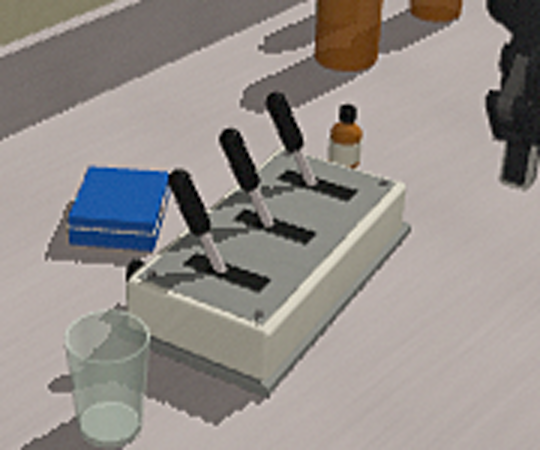

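View pics/top6.png

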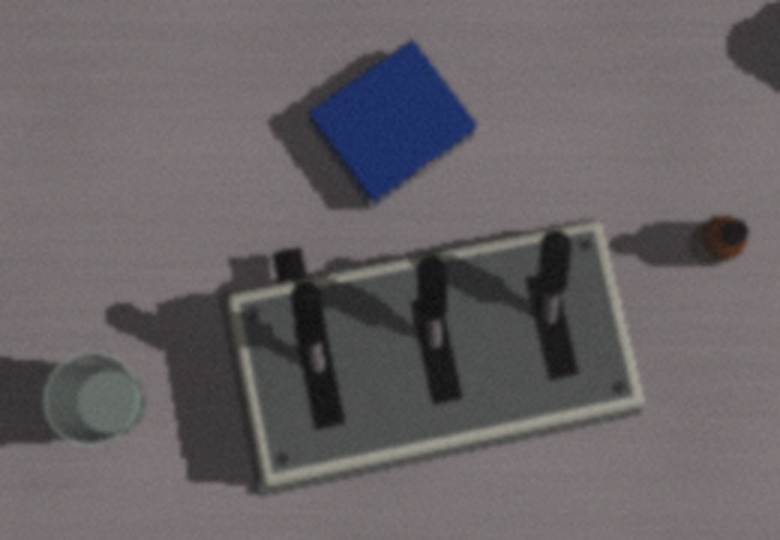

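Both views show all three levers leaning equally to the far side. Their far ends are at bank x of about 57, where 58 is expected at home. The bystanders and the box have not moved, and the robot is clear.

```bash
python3 -c "
from cell import manip; print(manip.finish_job())"
```

```text
the job is handed in; nothing more can be done
None
```

All three levers are thrown fully home to the far side, and the job was handed in at about 27 s, within the 72 s limit. The interlock order turned out to be right, middle, left, and no blocked lever was met along the way.

- **Forces:** I pushed each lever with the shut fingers at about 1 to 3 N until it met its stop. I then pressed gently there, and the highest force I read was about 10 N against the 20 N limit. Forces were only read at the end of each short move.
- **Levers:** In the last pictures all three lean equally to the far side. Their far ends measure 56.5 to 57.2 mm beyond the axis, against about 58 mm expected at home, which is within the cameras' calibration error. The fingers met all three stops at the same place, to within a fraction of a millimetre.
- **Surroundings:** The box, beaker, bottle and slide box are where they were at the start, to within about 1 mm. The arm was clear of everything at hand-in.

None of the checks failed or disagreed.

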